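Put the slides away in the dust-tight store

ROBOT

A 7-joint arm with a two-finger parallel gripper is mounted at the origin on a cart in front of the work surface, level with it; the furniture and walls round the work are solid. World frame = base frame: x ahead of the robot, y to its left, z up, the work surface at z = 0. Lengths are in m, angles in rad, forces in N, time in s.
With the tool pointing down it reaches from about 0.4 to 0.875 m from the base axis. Payload 19.3 kg.
Tool frame: the origin (TCP) lies on the centre line of the jaws, within the pads' length; the fingertips stand 11 mm ahead of it and the grasp point (between the pads) lies 8 mm behind it; y points along the fingers, x is the direction in which the jaws open and shut, and the axes are right-handed (so a half turn about y gives the same grasp; the last joint's range is limited). The gripper opens to 85 mm and grips with 20 to 120 N. Pads are 22 mm wide; open, the fingers measure 114 mm over their backs; the gripper's body (76 mm by 85 mm) begins 54 mm behind the grasp point. The pads swing forward as they close: fully open they stand 13 mm farther back than shut.
Start: joints at [-1.29, 0.521, -0.036, 1.599, 0.021, 1.021, -0.113], TCP at [0.215, 0.587, 0.242] pointing down, gripper open.
Joint ranges: [-2.91, 2.91], [-0.3, 2.13], [-1.5, 1.42], [0.17, 2.43], [-1.26, 4.41], [0.16, 1.93], [-2.52, 2.52]. Speed limits (rad/s): [1.89, 1.89, 2.39, 2.39, 3.01, 3.01, 3.01].

INTERFACE

Orientations are given as [roll, pitch, yaw] about the fixed x, y, z axes, in that order (R = Rz(yaw) Ry(pitch) Rx(roll)).
In Python, from workcell import monitor, cams, bot gives the robot as it stands.
- The arm moves only by the tool send_rows, never from a script. Its argument "series" is text: rows parted by semicolons, each of 7 numbers parted by spaces: the turn, a rotation vector about the tool's x, y, z in rad, then the shift along the tool's x, y, z in mm, then the opening, from 0 (shut) to 1 (fully open). In form: ax ay az tx ty tz claw; .... A call has 1 to 20 rows; each row is the pose to reach, as a shift and turn from the pose commanded when the call began, along the tool's axes at that moment; what a row does not reach only later rows make up. A row lasts 1/12 s, in which the tool goes at most 41.7 mm and 7.16 degrees, less where a joint would pass 70% of its speed; a pose out of reach is approached as far as the arm can. A call with a gripper value outside its range is refused whole. The fingers move at their own pace and stop on an object; "force" is the grip in N (left out, the last holds). Time passes only in rows, so rows that repeat a pose let the fingers close. It gives the time, the measured TCP pose, the force and the opening at its end, in the units of the state.
- monitor.observe(): the state, without advancing time (a new reading comes with each control period).
- cams.grab_frame(name): name is "side" or "top" or "wrist"; returns the picture (480x640x3 uint8, red, green, blue); there is no depth.
- cams.get_calibration(name): a dict with "mtx" (3x3 intrinsics, pixels), "origin" and "attitude" of the camera in the world. Camera axes: x right, y down, z forward; pixel columns grow to the right and rows downward; lengths in m; the calibration is good to about 2 mm. A picture is of the moment at which its call begins: read the wrist's pose just before it. get_calibration takes no time and is no camera call; for the wrist camera it gives the pose at the moment of the call.
- bot.job_done(): hands the job in, once; it reports no verdict.
The state is a dict: "clock": time; "qpos": joint angles; "qd": joint speeds; "joint_efforts": joint torques, N m; "position": TCP position; "tool_rot": TCP orientation; "force": force on the tool from outside, world axes, zero at the start; "moment": the same for the moment, N m; "grip_width": finger opening in m.
Only numpy, scipy, OpenCV 4.12 (cv2) and the standard library are available. Lean on these libraries where they do the work, as an engineer would, in place of code of your own. Each camera call takes 0.05 s, during which the arm holds its last target.

TASK

Stand the blue and white box of slides upright on the floor of the green slide store, through its open top, and let go of it. Then slide the flush metal shutter fully home over it (it has no handle: press down on it and drag it along), and only after that swing the red latch over until it lies flat on the shutter. Do not knock over or push away the yellow box.

Things in the scene. Friction and masses are not known exactly. Their poses are not given: they have to be found in the camera images.
- slide_box: Upright blue carton with a white top, for microscope slides; loose, about 0.15 kg; 31 mm (own x) by 81 mm (own y) by 52 mm tall. Origin: centre of its underside.
- bulb_box: Yellow carton, 46 x 45 x 62 mm tall, loose; a bystander. Origin: centre of its underside.
- slide_store: Green box fixed to the desk, 132 mm (x) by 270 mm (y) by 71 mm high. Origin: centre of its underside, level with the desk; z up. Side rails 12 mm, end walls 8 mm thick. A green cover plate (top at 74.5 mm) always closes own y = -135 to -23 mm; from y = -23 to +127 mm the top is a window 108 mm wide, closed by the shutter. The latch is on the end wall at y = +131 mm.
- store_floor (a point): Point on the inner floor of the slide store, on its centre line at own x = 0, y = 78 mm, 6 mm above the desk: the middle of the opening while the shutter is open. Axes as those of the slide store. The opening is 108 mm along x and, with the shutter 95 mm open, 95 mm along y; the space inside is 60 mm high.
- shutter (a joint): Slide of the flat pale grey metal shutter, in m: 0 = fully home against the end wall with the latch; it grows to 0.104 as the shutter slides towards the slide store's own -y, under the cover plate. It starts 0.094 to 0.102 open. It stays where it is left; it takes about 1.5 N to slide.
- shutter_edge (a point): Middle of the leading edge of the shutter, on its top face, flush with the rails (71 mm above the desk). From here the bare face runs 48 mm or more towards the store's -y before it goes under the cover plate. Shutter 106 mm wide, 5 mm thick, no handle or holes (its black slot is filled level); on soft runners it sinks 1 mm per 4 N of press, at most 4 mm. It closes towards +y.
- latch (a joint): Hinge of the red flip latch, in rad: 0 = closed, lying flat on the shutter and pointing to the slide store's own -y; pi/2 = standing straight up; it starts at 2.0 to 2.35, leaning back outside the end of the slide store (stop at 2.45). A stiff hinge: it stays where it is left, and takes about 1 N at its tip to turn.
- latch_hinge (a point): Middle of the latch's hinge axis, which is parallel to the slide store's x axis, at own y = 131 mm, 78 mm above the desk. Axes as those of the slide store.
- latch_tip (a point): Free end of the latch, 64 mm from the hinge axis. The latch is a flat bar 22 mm wide and 4 mm thick.
Mind the look-alikes: they are no part of the job. There is more than one size of the slide_box; the job needs the largest.

How it is judged:
By the outcome, as a careful person would: the job done as asked, in the order asked, and still so for the second after the job is handed in, with the robot touching nothing.
It also fails if it takes over 61 s, if anything falls off the work surface, if the arm or the gripper's body presses on something with over 40 N, if the wrist force passes 120 N, or if a joint passes its speed limit or range.

## Working session

There is one attempt and no reset: what is moved stays moved. The work goes in short steps, Python scripts to look and compute and a tool call to move; the robot and the scene stay as the last step left them, time stands still between calls to the robot, and variables do not carry over. Pictures are saved under pics/ and viewed, and the job is handed in when it is done.

Besides the shell and the picture viewer there is one more tool, called after "Call:" by a JSON object that holds its "name" and its "arguments". send_rows: Moves the arm, as the interface text tells. Its arguments: {"type":"object","properties":{"series":{"type":"string"},"force":{"type":"number"}},"required":["series"]}

```bash
ls; mkdir -p pics
python3 - <<'E'
from workcell import monitor, cams, bot
import cv2
s=monitor.observe()
for k,v in s.items(): print(k,v)
for n in("side","top","wrist"):
    c=cams.get_calibration(n);print(n,c)
    cv2.imwrite(f"pics/{n}0.png",cams.grab_frame(n)[:,:,::-1])
E
```

```text
pics
clock 0.0
qpos [-1.29018073  0.52205326 -0.03632452  1.5999669   0.0212239   1.02109285
 -0.11278221]
qd [-2.40842077e-04 -8.39067672e-04  9.66774845e-04  2.45710675e-05
 -9.91925856e-04  3.76883187e-04  1.02047214e-03]
joint_efforts [ 4.02923270e-04 -9.27095532e+01  1.97983302e+00 -3.69929123e+01
  1.78451330e-02  8.22782546e-03 -2.32129921e-06]
position [0.2147246  0.58663072 0.24171602]
tool_rot [-1.57089776e+00  1.13019440e-03  1.21999774e+00]
force [0.14757167 0.32408749 0.3759486 ]
moment [ 0.00359983  0.04780611 -0.00012396]
grip_width 0.08563063818694396
side {'mtx': array([[473.38241118,   0.        , 316.48874277],
       [  0.        , 473.38241118, 243.37140054],
       [  0.        ,   0.        ,   1.        ]]), 'origin': array([ 0.02630832, -1.00544765,  0.46887386]), 'attitude': array([-1.93514561e+00,  5.22644471e-04, -4.51840209e-01])}
top {'mtx': array([[473.78541905,   0.        , 310.7494062 ],
       [  0.        , 473.78541905, 240.55832211],
       [  0.        ,   0.        ,   1.        ]]), 'origin': array([ 0.38450481, -0.08625418,  1.1947158 ]), 'attitude': array([-3.0814413 ,  0.01679365, -1.54218769])}
wrist {'mtx': array([[422.08957563,   0.        , 319.97940429],
       [  0.        , 422.08957563, 238.13879117],
       [  0.        ,   0.        ,   1.        ]]), 'origin': array([0.13951967, 0.61309215, 0.37383378]), 'attitude': array([2.82641409e+00, 9.07394914e-04, 1.22002805e+00])}
```

View pics/top0.png

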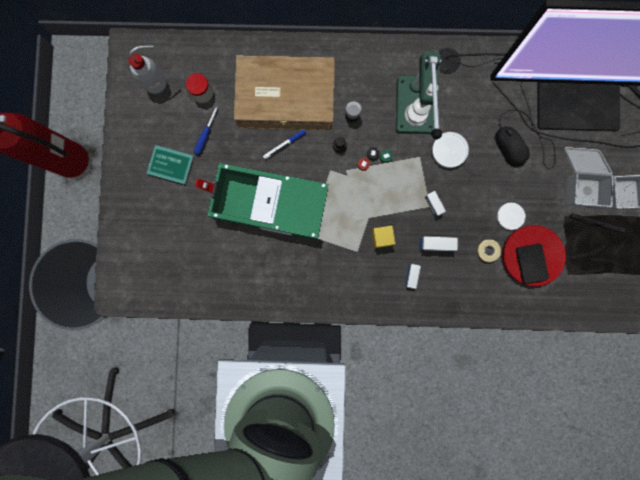

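View pics/side0.png

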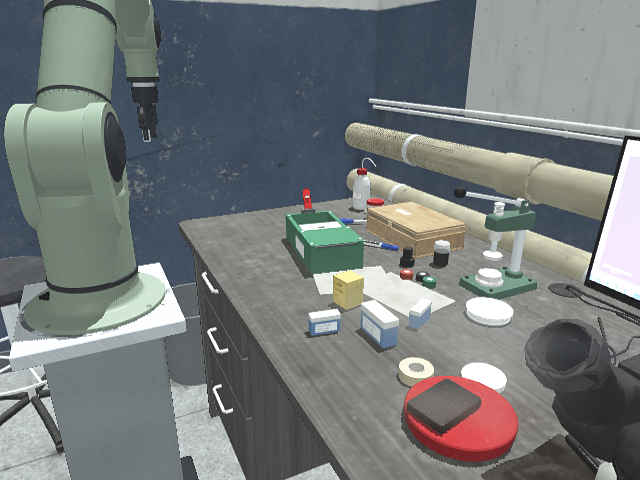

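View pics/wrist0.png

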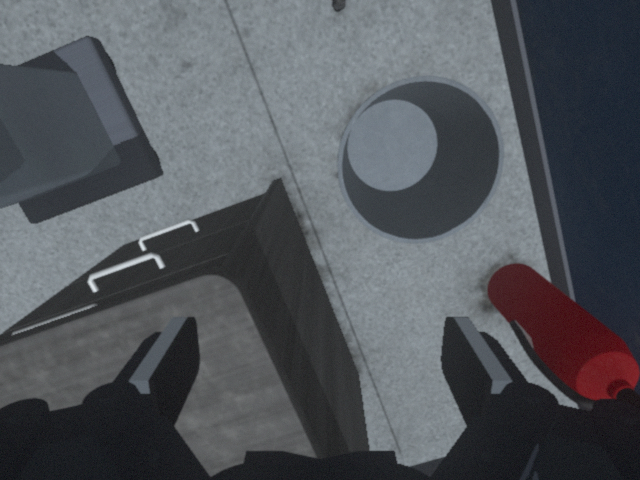

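```bash
cat > h.py <<'E'
import numpy as np, cv2
from scipy.spatial.transform import Rotation as R
from workcell import monitor, cams, bot
def ray(n,uv,c=None):
    c=c or cams.get_calibration(n)
    d=np.linalg.inv(c["mtx"])@np.array([uv[0],uv[1],1.0])
    return np.array(c["origin"]),R.from_euler("xyz",c["attitude"]).as_matrix()@d
def onz(n,uv,z,c=None):
    o,d=ray(n,uv,c); return o+d*(z-o[2])/d[2]
def proj(n,p,c=None):
    c=c or cams.get_calibration(n)
    q=R.from_euler("xyz",c["attitude"]).as_matrix().T@(np.array(p)-c["origin"])
    q=c["mtx"]@q; return q[:2]/q[2]
def blobs(im,lo,hi,amin=30,roi=None):
    h=cv2.cvtColor(im,cv2.COLOR_RGB2HSV); m=cv2.inRange(h,lo,hi)
    if roi:
        k=np.zeros_like(m);k[roi[1]:roi[3],roi[0]:roi[2]]=255;m&=k
    cs,_=cv2.findContours(m,cv2.RETR_EXTERNAL,cv2.CHAIN_APPROX_NONE)
    return [c for c in cs if cv2.contourArea(c)>amin]
E
python3 - <<'E'
import cv2
a=cv2.imread("pics/top0.png");b=cv2.imread("pics/side0.png")
cv2.imwrite("pics/t1.png",cv2.resize(a[150:300,180:480],None,fx=2.6,fy=2.6,interpolation=cv2.INTER_CUBIC))
cv2.imwrite("pics/s1.png",cv2.resize(b[180:360,270:470],None,fx=3.3,fy=3.3,interpolation=cv2.INTER_CUBIC))
from h import *
im=a[:,:,::-1].copy()
for c in blobs(im,(0,0,150),(179,60,255),40,(350,150,480,300)):
    r=cv2.minAreaRect(c); bx=cv2.boxPoints(r)
    for z in(0.052,): 
        P=np.array([onz("top",p,z)[:2] for p in bx]); print("white",r[0],P.mean(0),np.linalg.norm(P[1]-P[0]),np.linalg.norm(P[2]-P[1]),P.tolist())
for c in blobs(im,(20,120,100),(35,255,255),40,(350,150,480,300)):
    r=cv2.minAreaRect(c);print("yel",r,onz("top",r[0],.062))
for c in blobs(im,(55,100,40),(90,255,255),400,(180,150,340,260)):
    r=cv2.minAreaRect(c);print("green",r,cv2.boxPoints(r),[onz("top",p,.071) for p in cv2.boxPoints(r)])
E
```

```text
white (413.38201904296875, 275.6856994628906) [ 0.37525934 -0.3134854 ] 0.05545205225957303 0.022362587106557145 [[0.35002759346886075, -0.2972466304194102], [0.40447586390724755, -0.30774977023885053], [0.40047031956346857, -0.32975070014211544], [0.34606358884123833, -0.3191945159103893]]
white (440.0, 243.0) [ 0.45546457 -0.37599355] 0.08146319235505699 0.028888136595482304 [[0.4687969390691581, -0.33509977353046017], [0.47103450577013883, -0.41653223022885333], [0.4421478563533904, -0.4168253538087817], [0.43987898192412217, -0.3355168368778987]]
white (435.800048828125, 202.59999084472656) [ 0.55303146 -0.36469364] 0.021727266896634387 0.05618070551436425 [[0.5728826525600865, -0.3422807236000136], [0.5831436255960648, -0.36143239608970784], [0.5331592227084754, -0.38708061513241837], [0.5229403305266074, -0.367980833809711]]
white (386.0, 204.0) [ 0.54708421 -0.24460686] 0.17492054481619415 0.22394784297316914 [[0.6570226242787708, -0.1550322675055129], [0.6613303705200546, -0.32989976111457364], [0.43740622308103444, -0.33315745447693634], [0.43257764047034475, -0.16033793809396302]]
white (450.5, 158.0) [ 0.66304888 -0.39884306] 0.08472575731934348 0.039344215672833256 [[0.6817005184901208, -0.3562768823433554], [0.6837624060837291, -0.4409775468796364], [0.6444197022317029, -0.4413224534208624], [0.6423128757543235, -0.3567953731549212]]
yel ((383.60809326171875, 236.148681640625), (19.234682083129883, 20.2210750579834), 80.53767395019531) [ 0.46752234 -0.2391185   0.062     ]
green ((267.334716796875, 200.33544921875), (111.8871078491211, 56.17532730102539), 11.188799858093262) [[207.00427 217.03381]
 [217.90466 161.92621]
 [327.66516 183.63708]
 [316.76477 238.74469]] [array([0.50113028, 0.1842987 , 0.071     ]), array([0.63509562, 0.16353061, 0.071     ]), array([ 0.58910107, -0.10200818,  0.071     ]), array([ 0.45633203, -0.07962106,  0.071     ])]
```

View pics/t1.png

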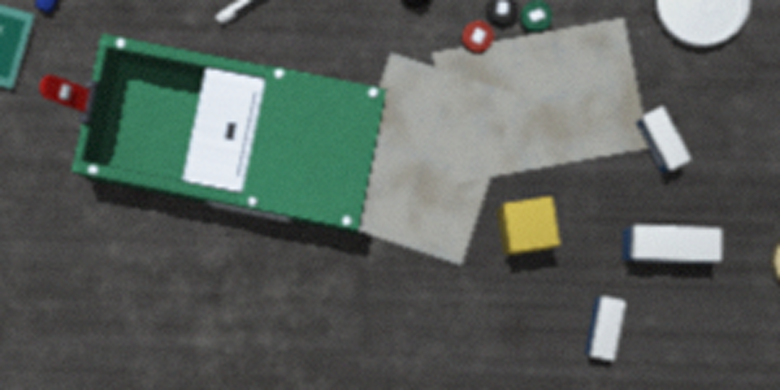

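View pics/s1.png

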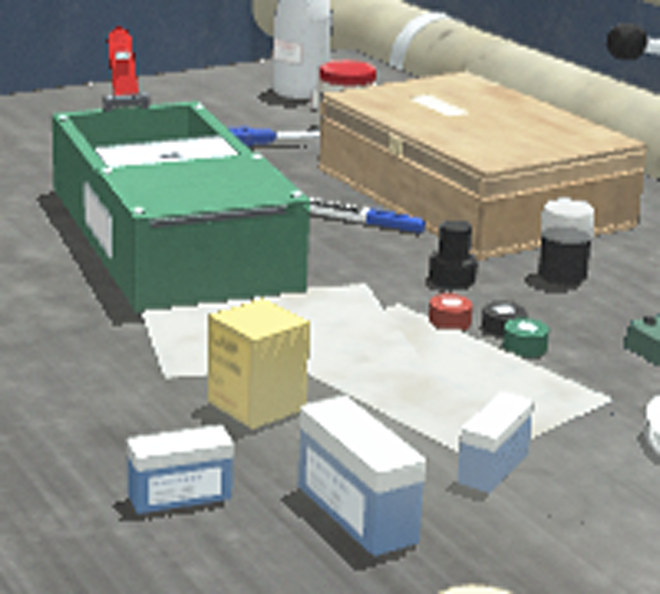

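Look-alikes in the top picture: white-topped boxes at (413,276), (436,203) and (440,243). The last measures 81 x 29 mm against 56 x 22 mm for the other two, so it is the largest. The crops show it beside the yellow box (384,236). I'll go over the store for a close look.

Call:
{"name": "send_rows", "arguments": {"series": "0 -0.18 0 -388 -58 -531 1;0 -0.18 0 -388 -58 -531 1;0 -0.18 0 -388 -58 -531 1;0 -0.18 0 -388 -58 -531 1;0 -0.18 0 -388 -58 -531 1;0 -0.18 0 -388 -58 -531 1;0 -0.18 0 -388 -58 -531 1;0 -0.18 0 -388 -58 -531 1;0 -0.18 0 -388 -58 -531 1;0 -0.18 0 -388 -58 -531 1;0 -0.18 0 -388 -58 -531 1;0 -0.18 0 -388 -58 -531 1;0 -0.18 0 -388 -58 -531 1;0 -0.18 0 -388 -58 -531 1;0 -0.18 0 -388 -58 -531 1;0 -0.18 0 -388 -58 -531 1;0 -0.18 0 -388 -58 -531 1;0 -0.18 0 -388 -58 -531 1;0 -0.18 0 -388 -58 -531 1;0 -0.18 0 -388 -58 -531 1", "force": 40}}

```text
clock: 1.82
position: [0.5796, 0.0412, 0.3001]
tool_rot: [-1.57, -0.0, 1.401]
force: [-0.2, 0.0, 0.8]
grip_width: 0.0853
```

Run:
```python
from h import *
import pickle
s=monitor.observe();print(s["position"],s["tool_rot"],s["clock"],abs(s["qd"]).max(),s["qpos"])
c=cams.get_calibration("wrist");im=cams.grab_frame("wrist")
pickle.dump((c,im),open("w1.pkl","wb"));cv2.imwrite("pics/w1.png",im[:,:,::-1])
```

```text
[0.57962011 0.04120858 0.30012647] [-1.57019593e+00 -3.06188731e-04  1.40143849e+00] 1.8167 0.007846094460530077 [-0.27328096  0.3979253   0.13914441  1.65542314 -0.06109952  1.09294201
  1.28470578]
```

View pics/w1.png

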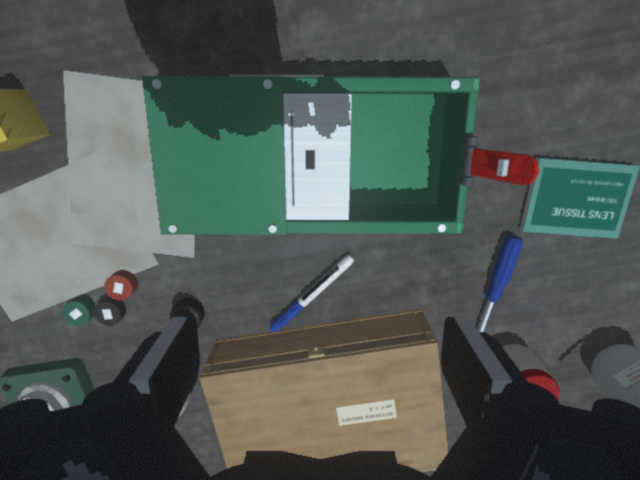

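The store fills the upper middle: outer corners near (479,78), (462,234), (162,233) and (144,77). The shutter's leading edge is at column ~351, the cover plate edge at ~284, and the latch runs from (470,160) to (537,166).

Run:
```python
from h import *
import pickle
c,im=pickle.load(open("w1.pkl","rb"))
f=lambda u,v,z:np.round(onz("wrist",(u,v),z,c),4)
# fine edges: crop
x0,y0=130,60
cv2.imwrite("pics/w1a.png",cv2.resize(im[60:250,130:330,::-1],None,fx=3,fy=3,interpolation=cv2.INTER_CUBIC))
cv2.imwrite("pics/w1b.png",cv2.resize(im[60:250,330:550,::-1],None,fx=3,fy=3,interpolation=cv2.INTER_CUBIC))
A,B,C,D=f(479,78,.071),f(462,234,.071),f(162,234,.0745),f(144,77,.0745)
print(A,B,C,D)
print("len",np.linalg.norm(A-D),np.linalg.norm(B-C),"wid",np.linalg.norm(A-B),np.linalg.norm(C-D))
print("yaw",[np.arctan2(-(p-q)[0],(p-q)[1]) for p,q in((A,D),(B,C))],"cen",(A+B+C+D)/4)
for c_ in blobs(im,(0,0,200),(179,50,255),200,(270,80,360,240)): print(cv2.boxPoints(cv2.minAreaRect(c_)))
for c_ in blobs(im,(0,150,60),(8,255,255),200,(460,130,550,200)): print(cv2.boxPoints(cv2.minAreaRect(c_)))
```

```text
[0.5051 0.1822 0.071 ] [0.6342 0.1601 0.071 ] [ 0.588  -0.1036  0.0745] [ 0.4596 -0.0808  0.0745]
len 0.2669297660434295 0.267739388211746 wid 0.1309779370733865 0.13040858867421268
yaw [np.float64(-0.171308131394774), np.float64(-0.17343883384330644)] cen [0.546725 0.039475 0.07275 ]
[[285. 219.]
 [285. 124.]
 [350. 124.]
 [350. 219.]]
[[469.58716 177.70454]
 [473.18915 148.28847]
 [539.0386  156.35167]
 [535.4366  185.76775]]
```

View pics/w1a.png

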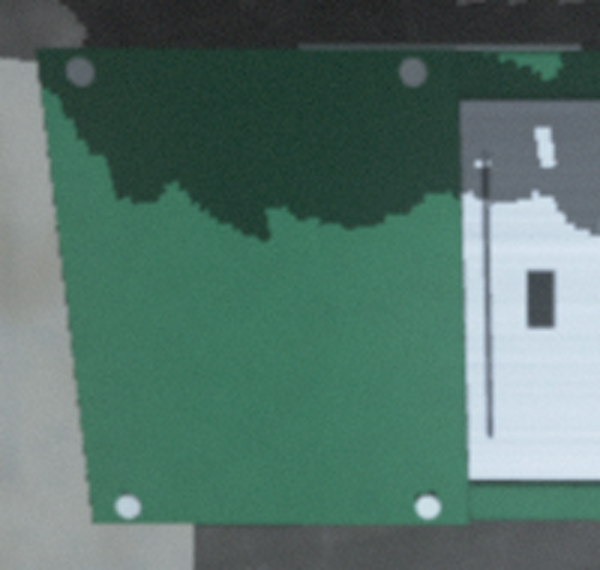

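View pics/w1b.png

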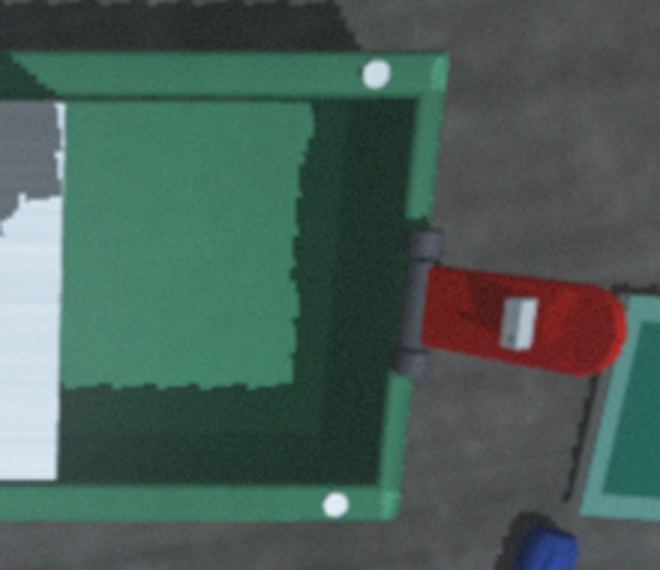

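```bash
cat >> h.py <<'E'
C0=np.array([0.547,0.0395,0]); TH=-0.172
S=R.from_euler("z",TH).as_matrix()
def own(p): return S.T@(np.array(p)-C0)
def wld(p): return S@np.array(p)+C0
E
python3 - <<'E'
from h import *
import pickle
c,im=pickle.load(open("w1.pkl","rb"))
for p in((351,95),(350,219)): print("shutter edge own",own(onz("wrist",p,.071,c)))
for p in((284,94),(286,219)): print("cover edge own",own(onz("wrist",p,.0745,c)))
for p in((455,84.5),(442,228)): print("screw",own(onz("wrist",p,.071,c)))
print("hinge ends",own(onz("wrist",(471.5,138),.078,c)),own(onz("wrist",(467,183),.078,c)))
o,d=ray("wrist",(538,167),c); o=own(o);d=S.T@d
for z in np.arange(.1,.15,.01):
    p=o+d*(z-o[2])/d[2]; print(z,p,"r",np.hypot(p[1]-.131,z-.078),"a",np.arctan2(z-.078,-(p[1]-.131)))
im=cams.grab_frame("side")
print("box top centre w/ proj side", proj("side",(.4555,-.376,.052)),proj("side",wld((0,.131,.078))), proj("side",(.4675,-.239,.062)))
E
```

```text
shutter edge own [-0.0525251   0.03117081  0.071     ]
shutter edge own [0.05162553 0.03293518 0.071     ]
cover edge own [-0.05309426 -0.02283422  0.0745    ]
cover edge own [ 0.05080998 -0.02353506  0.0745    ]
screw [-0.0607549   0.11465837  0.071     ]
screw [0.05973558 0.11530045 0.071     ]
hinge ends [-0.01933997  0.13026279  0.078     ] [0.01785057 0.13068447 0.078     ]
0.1 [0.00095175 0.17726091 0.1       ] r 0.05122569818207498 a 2.697684689612162
0.11 [-0.00052067  0.17210471  0.11      ] r 0.05209220272692622 a 2.48009995319733
0.12 [-0.00199309  0.16694852  0.12      ] r 0.055283775126888896 a 2.278715525661277
0.13 [-0.00346551  0.16179232  0.13      ] r 0.060433159575292515 a 2.105431132380046
0.13999999999999999 [-0.00493793  0.15663612  0.14      ] r 0.06709106152730201 a 1.9628740401355083
box top centre w/ proj side [378.39086369 310.48150024] [308.13351046 209.7779708 ] [347.00505414 275.50036855]
```

Store pose checks out: cover edge, screws and hinge all agree within about 1 mm. The shutter is about 95 mm open and the latch is at about 2.04 rad. Next I go above the large slide box.

Call:
{"name": "send_rows", "arguments": {"series": "0 1.373 0 -432 80 51 1;0 1.373 0 -432 80 51 1;0 1.373 0 -432 80 51 1;0 1.373 0 -432 80 51 1;0 1.373 0 -432 80 51 1;0 1.373 0 -432 80 51 1;0 1.373 0 -432 80 51 1;0 1.373 0 -432 80 51 1;0 1.373 0 -432 80 51 1;0 1.373 0 -432 80 51 1;0 1.373 0 -432 80 51 1;0 1.373 0 -432 80 51 1;0 1.373 0 -432 80 51 1;0 1.373 0 -432 80 51 1;0 1.373 0 -432 80 51 1;0 1.373 0 -432 80 51 1"}}

```text
clock: 3.25
position: [0.4572, -0.3758, 0.2206]
tool_rot: [-1.57, -0.001, 0.03]
force: [0.5, 0.2, 0.4]
grip_width: 0.0853
```

Run:
```python
from h import *
import pickle
s=monitor.observe();print(s["position"],s["tool_rot"],s["clock"],abs(s["qd"]).max(),s["qpos"])
c=cams.get_calibration("wrist");im=cams.grab_frame("wrist")
pickle.dump((c,im),open("w2.pkl","wb"));cv2.imwrite("pics/w2.png",im[:,:,::-1])
```

```text
[ 0.45724098 -0.37576777  0.22059717] [-1.57049659e+00 -7.19310523e-04  2.97421115e-02] 3.25 0.0041560940823229505 [ 0.23386594  0.54529169  0.51803769  1.73358225 -0.32261869  0.94790224
  0.90956146]
```

View pics/w2.png

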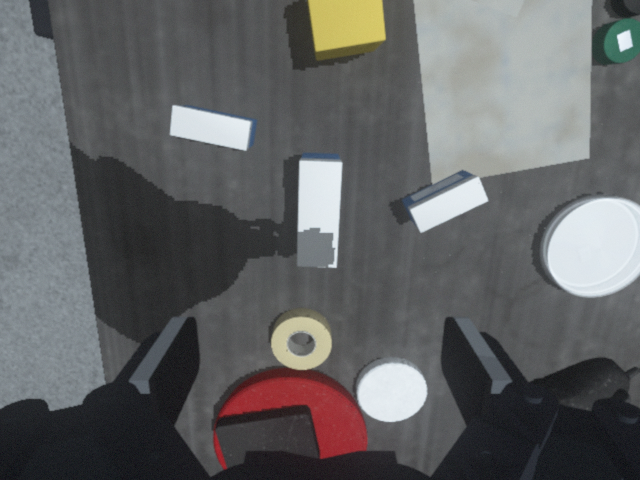

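The large box's white top spans (299,160), (342,160), (337,268) and (297,266), between the two small ones at (212,128) and (447,202). It is clearly the largest, and the choice is confirmed.

Run:
```python
from h import *
import pickle
c,im=pickle.load(open("w2.pkl","rb"))
cv2.imwrite("pics/w2a.png",cv2.resize(im[140:290,270:370,::-1],None,fx=4,fy=4,interpolation=cv2.INTER_CUBIC))
P=np.array([onz("wrist",p,.052,c) for p in((299,160),(342,160),(337,268),(297,266))])
print(P,P.mean(0),[np.linalg.norm(P[i]-P[i-1]) for i in range(4)])
for d in(P[0]-P[3],P[1]-P[2]): print("yaw",np.arctan2(-d[0],d[1]))
```

```text
[[ 0.44082786 -0.3375615   0.052     ]
 [ 0.47119422 -0.33666292  0.052     ]
 [ 0.4711315  -0.41882246  0.052     ]
 [ 0.44045913 -0.41806906  0.052     ]] [ 0.45590318 -0.37777899  0.052     ] [np.float64(0.0805084037321744), np.float64(0.030379654488657055), np.float64(0.08215956436980702), np.float64(0.03068161964091814)]
yaw -0.004579966430287133
yaw -0.0007633788848369691
```

View pics/w2a.png

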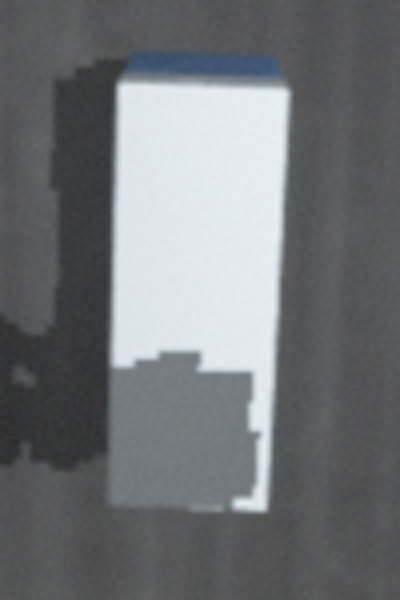

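Call:
{"name": "send_rows", "arguments": {"series": "0 0.03 0 -1 40 -2 0.65;0 0.03 0 -1 80 -2 0.65;0 0.03 0 -1 110 -2 0.65;0 0.03 0 -1 125 -2 0.65;0 0.03 0 -1 125 -2 0.65;0 0.03 0 -1 145 -2 0.65;0 0.03 0 -1 165 -2 0.65;0 0.03 0 -1 180 -2 0.65;0 0.03 0 -1 190 -2 0.65;0 0.03 0 -1 193 -2 0.65;0 0.03 0 -1 193 -2 0.65"}}

```text
clock: 4.22
position: [0.4557, -0.379, 0.0277]
tool_rot: [-1.571, -0.0, -0.003]
force: [-0.2, -0.1, 0.8]
grip_width: 0.0553
```

Run:
```python
from h import *
s=monitor.observe();print(s["position"],s["tool_rot"],s["force"],s["grip_width"])
im=cams.grab_frame("side")
cv2.imwrite("pics/s2.png",cv2.resize(im[180:400,250:500,::-1],None,fx=2.7,fy=2.7))
```

```text
[ 0.45571101 -0.37902206  0.02770637] [-1.57088448e+00 -1.68381549e-04 -2.70999048e-03] [-0.15407236 -0.07493621  0.8494818 ] 0.05531158996737404
```

View pics/s2.png

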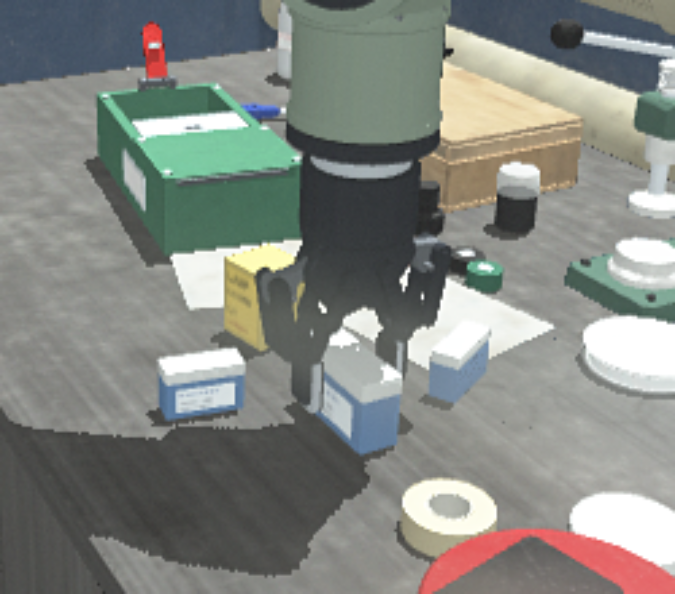

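The jaws straddle the box, with clearance to the small look-alike and the yellow box. Close and lift.

Call:
{"name": "send_rows", "arguments": {"series": "0 0 0 0 0 0 0;0 0 0 0 0 0 0;0 0 0 0 0 0 0;0 0 0 0 0 0 0;0 0 0 0 0 0 0;0 0 0 0 0 0 0;0 0 0 0 0 0 0;0 0 0 0 -15 0 0;0 0 0 0 -45 0 0;0 0 0 0 -85 0 0;0 0 0 0 -125 0 0;0 0 0 0 -150 0 0;0 0 0 0 -150 0 0", "force": 40}}

```text
clock: 5.35
position: [0.457, -0.3806, 0.183]
tool_rot: [-1.575, -0.006, -0.003]
force: [0.7, -0.0, -1.3]
grip_width: 0.0297
```

Run:
```python
from h import *
s=monitor.observe();print(s["position"],s["tool_rot"],s["force"],s["grip_width"])
d=wld((0,.0795,0))-s["position"]; y=s["tool_rot"][2]
print(wld((0,.0795,0)),"tx",d[0]*np.cos(y)+d[1]*np.sin(y),"tz",-d[0]*np.sin(y)+d[1]*np.cos(y), "ay",-(np.pi/2+TH-y))
im=cams.grab_frame("side")
cv2.imwrite("pics/s3.png",cv2.resize(im[130:400,250:500,::-1],None,fx=2.2,fy=2.2))
```

```text
[ 0.45698001 -0.38060516  0.18303489] [-1.57480926 -0.00645773 -0.00338903] [ 0.67701233 -0.00288961 -1.33787692] 0.02965501372377645
[0.56060668 0.11782693 0.        ] tx 0.10193687916909797 tz 0.49878042665998384 ay -1.4021853529553534
```

View pics/s3.png

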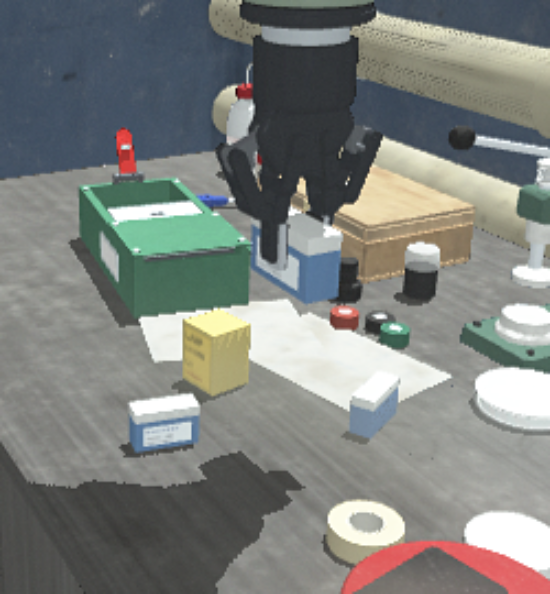

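Call:
{"name": "send_rows", "arguments": {"series": "0 -1.402 0 102 -20 498 0;0 -1.402 0 102 -20 498 0;0 -1.402 0 102 -20 498 0;0 -1.402 0 102 -20 498 0;0 -1.402 0 102 -20 498 0;0 -1.402 0 102 -20 498 0;0 -1.402 0 102 -20 498 0;0 -1.402 0 102 -20 498 0;0 -1.402 0 102 -20 498 0;0 -1.402 0 102 -20 498 0;0 -1.402 0 102 -20 498 0;0 -1.402 0 102 -20 498 0;0 -1.402 0 102 -20 498 0;0 -1.402 0 102 -20 498 0;0 -1.402 0 102 -20 498 0;0 -1.402 0 102 -20 498 0;0 -1.402 0 102 -20 498 0;0 -1.402 0 102 -20 498 0"}}

```text
clock: 6.9
position: [0.5589, 0.1176, 0.1972]
tool_rot: [-1.571, 0.0, 1.397]
force: [-0.6, 1.0, -2.2]
grip_width: 0.0294
```

Run:
```python
from h import *
s=monitor.observe();print(s["position"],s["tool_rot"],s["force"],s["grip_width"],s["qd"].max())
d=wld((0,.0795,0))-s["position"]; y=s["tool_rot"][2]
print(own(s["position"]),"tx",d[0]*np.cos(y)+d[1]*np.sin(y),"tz",-d[0]*np.sin(y)+d[1]*np.cos(y), "ay",-(np.pi/2+TH-y))
cv2.imwrite("pics/w4.png",cams.grab_frame("wrist")[:,:,::-1])
im=cams.grab_frame("side")
cv2.imwrite("pics/s4.png",cv2.resize(im[130:330,220:470,::-1],None,fx=2.4,fy=2.4))
```

```text
[0.5588907  0.11755517 0.19724202] [-1.57066670e+00  2.96598243e-04  1.39724914e+00] [-0.59225352  1.00517796 -2.18065119] 0.029359528370289278 0.0017632030202714396
[-0.00164414  0.07893855  0.19724202] tx 0.0005639917441818537 tz -0.0016432737076178692 ay -0.0015471901256651766
```

View pics/w4.png

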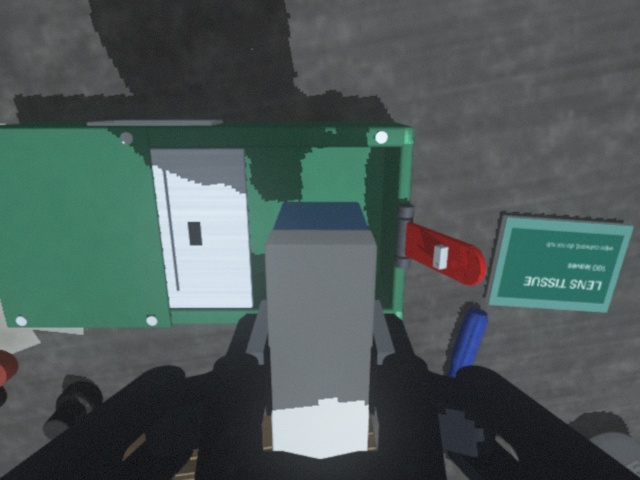

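View pics/s4.png

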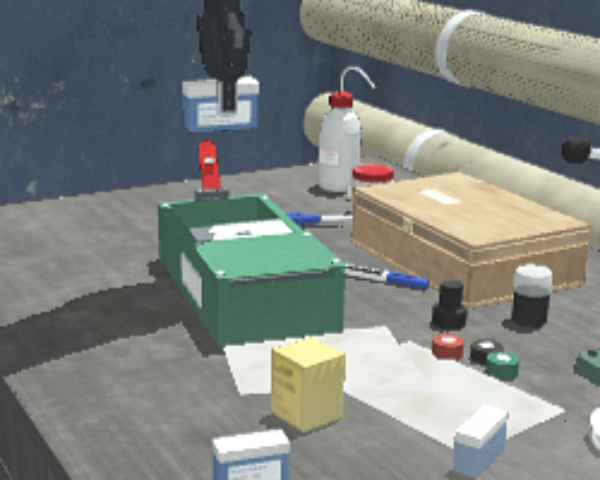

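Box held level, long side across the store, centred over the opening (own y 79 mm). I'll lower it.

Call:
{"name": "send_rows", "arguments": {"series": "0 0 0 0.5 30 -1.6 0;0 0 0 0.5 65 -1.6 0;0 0 0 0.5 85 -1.6 0;0 0 0 0.5 100 -1.6 0;0 0 0 0.5 115 -1.6 0;0 0 0 0.5 130 -1.6 0;0 0 0 0.5 142 -1.6 0;0 0 0 0.5 150 -1.6 0;0 0 0 0.5 156 -1.6 0;0 0 0 0.5 160 -1.6 0;0 0 0 0.5 162 -1.6 0;0 0 0 0.5 162 -1.6 0"}}

```text
clock: 8.0
position: [0.5606, 0.1157, 0.0355]
tool_rot: [-1.571, 0.003, 1.396]
force: [-1.4, -17.1, 5.8]
grip_width: 0.0291
```

Run:
```python
from h import *
s=monitor.observe();print(s["position"],own(s["position"]),s["tool_rot"],s["force"],s["grip_width"],s["qd"].max())
cv2.imwrite("pics/w5.png",cams.grab_frame("wrist")[:,:,::-1])
im=cams.grab_frame("side")
cv2.imwrite("pics/s5.png",cv2.resize(im[130:330,220:470,::-1],None,fx=2.4,fy=2.4))
```

```text
[0.56055008 0.11573709 0.0354526 ] [0.00030192 0.07743131 0.0354526 ] [-1.57064452  0.00305801  1.39615293] [ -1.4246174  -17.09535365   5.81941483] 0.029052335075330546 0.005041309243230101
```

View pics/w5.png

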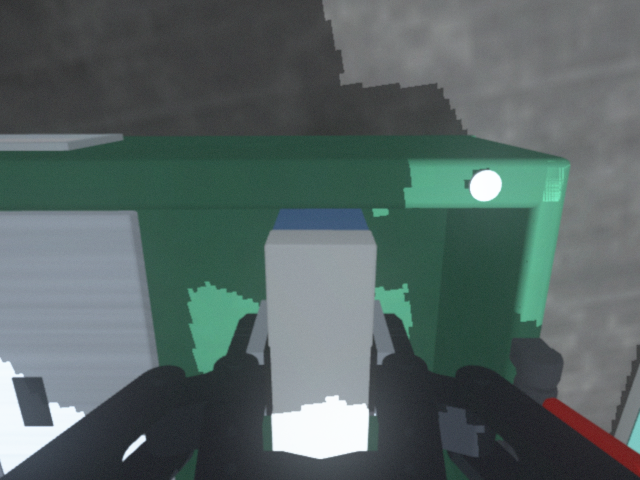

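A side force of -17 N shows the outer knuckle touches something at the +y end (hinge or latch, image (540,370)). Checking before easing off.

View pics/s5.png

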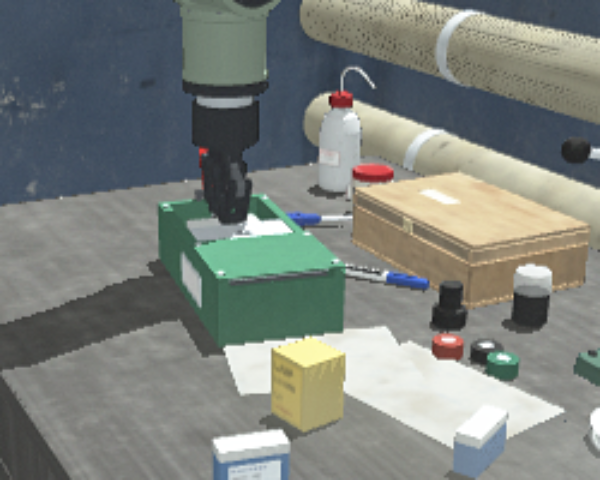

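Call:
{"name": "send_rows", "arguments": {"series": "0 0 0 -3 0 0 0;0 0 0 -6 0 0 0;0 0 0 -9 0 0 0;0 0 0 -9 0.5 0 0;0 0 0 -9 1 0 0;0 0 0 -9 1 0 0;0 0 0 -9 1 0 0"}}

```text
clock: 8.68
position: [0.5593, 0.1101, 0.0344]
tool_rot: [-1.571, -0.0, 1.399]
force: [0.3, -0.8, 3.2]
grip_width: 0.0294
```

Call:
{"name": "send_rows", "arguments": {"series": "0 0 0 0 0.7 0 0;0 0 0 0 0.7 0 0;0 0 0 0 0.7 0 0.45;0 0 0 0 0.7 0 0.45;0 0 0 0 0.7 0 0.45;0 0 0 0 0.7 0 0.45"}}

```text
clock: 9.18
position: [0.5593, 0.1103, 0.0337]
tool_rot: [-1.571, -0.0, 1.399]
force: [0.1, 1.3, 3.9]
grip_width: 0.0383
```

Released with no side contact. Retreat straight up, then look.

Call:
{"name": "send_rows", "arguments": {"series": "0 0 0 0 -8 0 0.45;0 0 0 0 -25 0 0.45;0 0 0 0 -50 0 0.45;0 0 0 0 -85 0 0.45;0 0 0 0 -125 0 0.45;0 0 0 0 -165 0 0.3;0 0 0 0 -180 0 0;0 0 0 0 -180 0 0;0 0 0 0 -180 0 0"}}

```text
clock: 9.93
position: [0.5591, 0.11, 0.2146]
tool_rot: [-1.572, -0.001, 1.399]
force: [-0.7, 0.3, -1.5]
grip_width: -0.0004
```

Run:
```python
from h import *
import pickle
s=monitor.observe();print(s["position"],own(s["position"]),s["tool_rot"],s["force"],s["grip_width"],s["qd"].max())
c=cams.get_calibration("wrist");im=cams.grab_frame("wrist")
pickle.dump((c,im),open("w6.pkl","wb"));cv2.imwrite("pics/w6.png",im[:,:,::-1])
im=cams.grab_frame("side")
cv2.imwrite("pics/s6.png",cv2.resize(im[130:330,220:470,::-1],None,fx=2.4,fy=2.4))
```

```text
[0.55906779 0.10996898 0.21462293] [-1.71270354e-04  7.14946105e-02  2.14622926e-01] [-1.57192150e+00 -6.13779951e-04  1.39886183e+00] [-0.70790068  0.26198877 -1.45680665] -0.0003508047902970942 0.03814786094291962
```

View pics/w6.png

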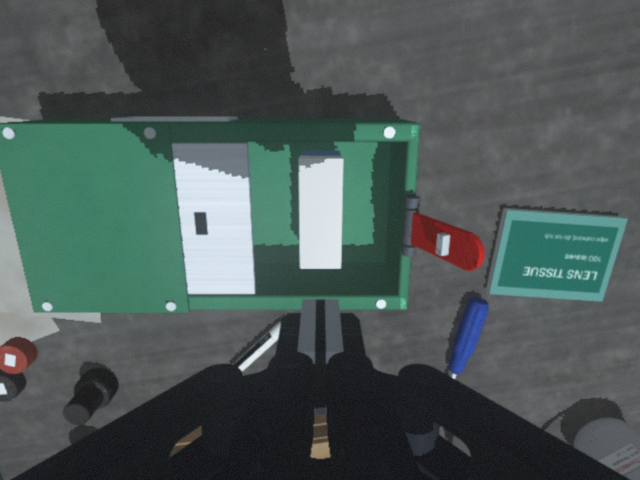

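View pics/s6.png

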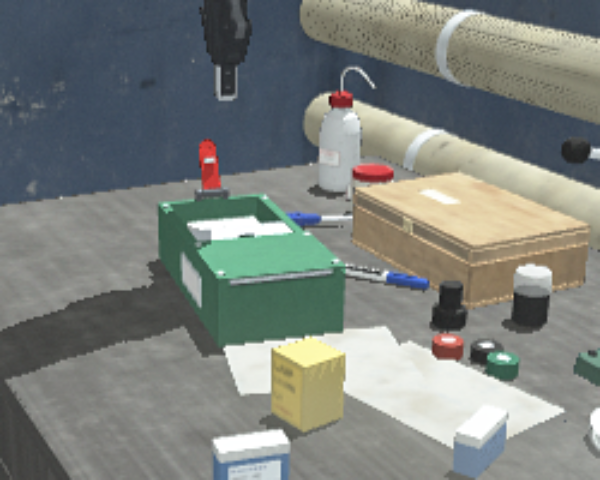

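The box stands upright in the opening: white top at (300–343, 157–268). The shutter is unmoved, with its edge at column ~252, and the latch still leans back. For the drag I'll turn the hand 90° so that its thin side faces the latch.

```bash
cat >> h.py <<'E'
def go(p,yaw=TH):
    s=monitor.observe(); d=wld(p)-s["position"]; M=R.from_euler("xyz",s["tool_rot"]).as_matrix()
    rv=(R.from_matrix(M).inv()*R.from_euler("xyz",[-np.pi/2,0,yaw])).as_rotvec()
    print("turn",np.round(rv,3),"shift mm",np.round(M.T@d*1e3,1),"own now",np.round(own(s["position"])*1e3,1),"F own",np.round(S.T@s["force"],1),"t",round(s["clock"],2))
E
python3 - <<'E'
from h import *
import pickle
c,im=pickle.load(open("w6.pkl","rb"))
for p in((248,150),(255,290)): print("edge own",own(onz("wrist",p,.071,c)))
for p in((299,157),(343,156),(341,268),(300,268)): print("box",own(onz("wrist",p,.058,c)))
o,d=ray("wrist",(484,252),c); o=own(o);d=S.T@d
for z in np.arange(.12,.145,.005):
    p=o+d*(z-o[2])/d[2]; print(z,p,"r",np.hypot(p[1]-.131,z-.078),"a",np.arctan2(z-.078,-(p[1]-.131)))
go((0,.006,.11))
E
```

```text
edge own [-0.04967313  0.02424478  0.071     ]
edge own [0.04899751 0.02402965 0.071     ]
box [-0.04356776  0.05633222  0.058     ]
box [-0.04423746  0.08609797  0.058     ]
box [0.03734546 0.08601549 0.058     ]
box [0.03734085 0.05582462 0.058     ]
0.12 [0.00225978 0.16415938 0.12      ] r 0.05351209926216231 a 2.2391075936912554
0.125 [0.00043982 0.16208935 0.125     ] r 0.056351999112095985 a 2.155196480846052
0.13 [-0.00138014  0.16001932  0.13      ] r 0.05954931492813868 a 2.079809496373608
0.135 [-0.0032001   0.15794929  0.135     ] r 0.06304969532746717 a 2.012443645778343
0.14 [-0.00502007  0.15587925  0.14      ] r 0.06680551864447316 a 1.9524042040118958
turn [-1.000e-03  1.571e+00 -2.000e-03] shift mm [-65.2 102.9  -0.9] own now [ -0.8  71.3 212.8] F own [-0.4  0.7 -0.5] t 10.03
```

Call:
{"name": "send_rows", "arguments": {"series": "0 1.571 0 -69 50 -1 0;0 1.571 0 -69 50 -1 0;0 1.571 0 -69 50 -1 0;0 1.571 0 -69 50 -1 0;0 1.571 0 -69 50 -1 0;0 1.571 0 -69 50 -1 0;0 1.571 0 -69 50 -1 0;0 1.571 0 -69 50 -1 0;0 1.571 0 -69 50 -1 0;0 1.571 0 -69 50 -1 0;0 1.571 0 -69 80 -1 0;0 1.571 0 -69 103 -1 0;0 1.571 0 -69 103 -1 0;0 1.571 0 -69 103 -1 0;0 1.571 0 -69 103 -1 0;0 1.571 0 -69 103 -1 0"}}

```text
clock: 11.37
position: [0.5483, 0.0418, 0.1107]
tool_rot: [-1.571, 0.0, -0.169]
force: [1.0, -0.9, 0.1]
grip_width: -0.0001
```

Run:
```python
from h import *
go((0,.002,.083))
im=cams.grab_frame("side")
cv2.imwrite("pics/s7.png",cv2.resize(im[130:330,220:470,::-1],None,fx=2.4,fy=2.4))
```

```text
turn [ 0.     0.003 -0.   ] shift mm [-0.9 27.7 -0.5] own now [  0.9   2.5 110.7] F own [ 1.1 -0.8  0.1] t 11.37
```

View pics/s7.png

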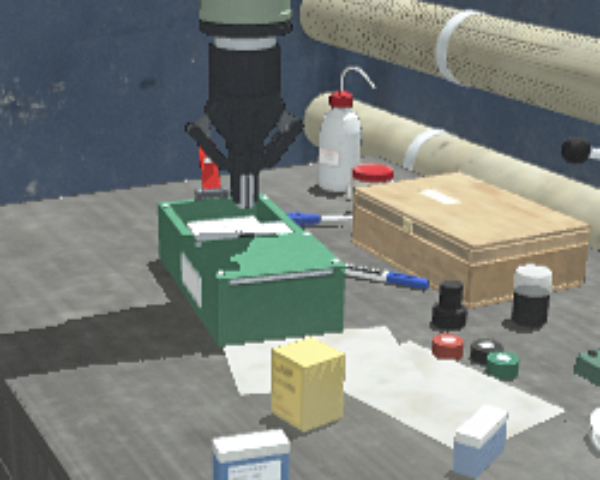

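Closed fingertips are over the bare shutter. Descend until about 2 mm of press.

Call:
{"name": "send_rows", "arguments": {"series": "0 0 0 0 12 0 0;0 0 0 0 20 0 0;0 0 0 0 24 0 0;0 0 0 0 26 0 0;0 0 0 0 28 0 0;0 0 0 0 30 0 0;0 0 0 0 30 0 0;0 0 0 0 30 0 0"}}

```text
clock: 12.08
position: [0.5483, 0.0418, 0.0808]
tool_rot: [-1.571, -0.0, -0.172]
force: [-0.7, -0.5, 3.5]
grip_width: 0.0002
```

Call:
{"name": "send_rows", "arguments": {"series": "0 0 0 0 1 0 0;0 0 0 0 2 0 0;0 0 0 0 2 0 0;0 0 0 0 2 5 0;0 0 0 0 2 10 0;0 0 0 0 2 15 0;0 0 0 0 2 20 0;0 0 0 0 2 20 0"}}

```text
clock: 12.75
position: [0.552, 0.0626, 0.079]
tool_rot: [-1.57, -0.0, -0.171]
force: [-1.2, 1.8, 10.4]
grip_width: 0.0001
```

Run:
```python
from h import *
go((0,.105,.0788))
im=cams.grab_frame("side");cv2.imwrite("pics/s8.png",cv2.resize(im[180:280,270:390,::-1],None,fx=5,fy=5))
c=cams.get_calibration("wrist");im=cams.grab_frame("wrist");cv2.imwrite("pics/w8.png",im[:,:,::-1])
```

```text
turn [-0.001  0.001  0.   ] shift mm [-0.9  0.2 81.4] own now [ 1.  23.6 79. ] F own [-1.5  1.6 10.4] t 12.75
```

View pics/s8.png

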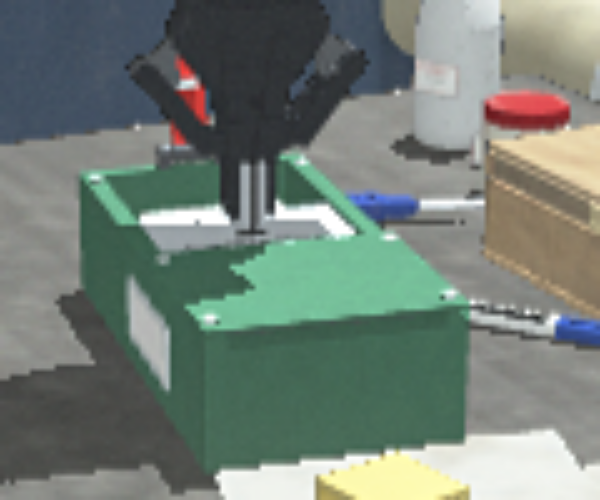

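View pics/w8.png

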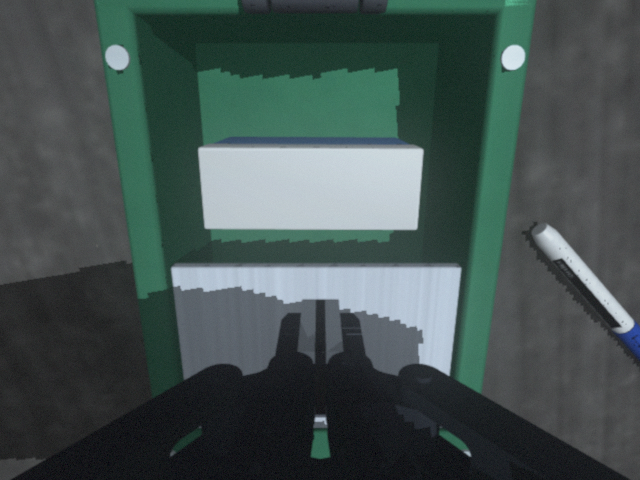

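The wrist view shows the shutter edge at row ~265, ahead of the fingers, and the box standing clear. Dragging on toward home.

Call:
{"name": "send_rows", "arguments": {"series": "0 0 0 0 0 8 0;0 0 0 0 0 16 0;0 0 0 0 0 24 0;0 0 0 0 0 32 0;0 0 0 0 0 40 0;0 0 0 0 0 47 0;0 0 0 0 0 54 0;0 0 0 0 0 60 0;0 0 0 0 0 66 0;0 0 0 0 0 71 0;0 0 0 0 0 75 0;0 0 0 0 0 78 0;0 0 0 0 0 80 0;0 0 0 0 0 80 0"}}

```text
clock: 14.02
position: [0.5656, 0.141, 0.079]
tool_rot: [-1.57, -0.0, -0.171]
force: [-2.1, 2.1, 9.4]
grip_width: 0.0001
```

Run:
```python
from h import *
go((0,.105,.0788))
c=cams.get_calibration("wrist");im=cams.grab_frame("wrist");cv2.imwrite("pics/w9.png",im[:,:,::-1])
```

```text
turn [-0.001  0.001  0.   ] shift mm [-0.9  0.2  1.8] own now [  0.9 103.2  79. ] F own [-2.5  1.7  9.4] t 14.02
```

View pics/w9.png

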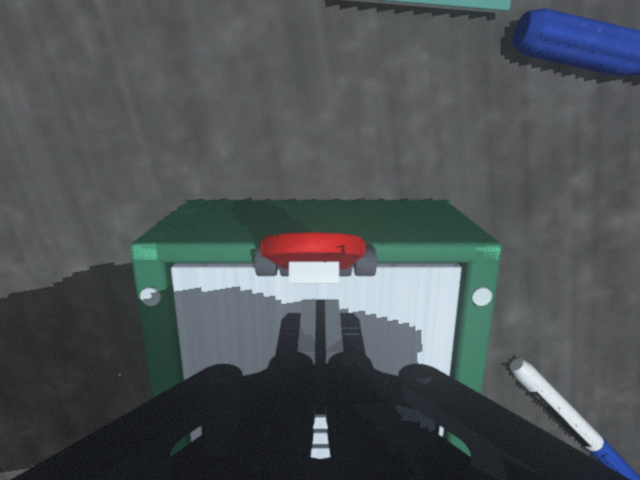

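Nearly home, with no stop felt yet. Push on until the end wall resists.

Call:
{"name": "send_rows", "arguments": {"series": "0 0 0 0 0.5 2 0;0 0 0 0 0.5 4 0;0 0 0 0 0.5 5 0;0 0 0 0 0.5 6 0;0 0 0 0 0.5 6 0;0 0 0 0 0.5 6 0"}}

```text
clock: 14.57
position: [0.5666, 0.1452, 0.0786]
tool_rot: [-1.572, -0.001, -0.173]
force: [-3.1, -7.3, 10.6]
grip_width: -0.0001
```

Run:
```python
from h import *
go((0,.105,.0788))
c=cams.get_calibration("wrist");im=cams.grab_frame("wrist");cv2.imwrite("pics/w10.png",cv2.resize(im[220:320,120:520,::-1],None,fx=2,fy=2))
```

```text
turn [ 0.001 -0.001  0.001] shift mm [-1.2 -0.2 -2.5] own now [  1.2 107.5  78.6] F own [-1.9 -7.7 10.6] t 14.57
```

View pics/w10.png

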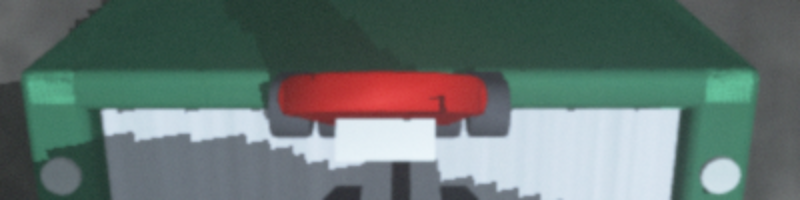

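The end wall resists with 7.7 N and no gap shows along the edge: shutter home. Lift straight off and go behind the latch.

Call:
{"name": "send_rows", "arguments": {"series": "0 0 0 0 -10 0 0;0 0 0 0 -40 0 0;0 0 0 0 -80 0 0;0 0 0 0 -120 0 0;0 0 0 0 -130 20 0;0 0 0 0 -130 60 0;0 0 0 0 -130 90 0;0 0 0 0 -130 90 0;0 0 0 0 -130 90 0"}}

```text
clock: 15.37
position: [0.5815, 0.237, 0.2081]
tool_rot: [-1.571, 0.0, -0.169]
force: [0.6, -1.1, 0.6]
grip_width: -0.0001
```

Run:
```python
from h import *
import pickle
go((0,.197,.121))
for n in("top","side"):
    im=cams.grab_frame(n);cv2.imwrite(f"pics/{n}11.png",im[:,:,::-1])
a=cv2.imread("pics/top11.png");b=cv2.imread("pics/side11.png")
cv2.imwrite("pics/t11.png",np.hstack([cv2.resize(a[150:250,180:340],(640,400)) ]))
cv2.imwrite("pics/s11.png",cv2.resize(b[160:280,270:390],None,fx=4,fy=4))
```

```text
turn [-0.     0.003 -0.   ] shift mm [-0.2 87.1 -3.5] own now [2.000e-01 2.004e+02 2.081e+02] F own [ 0.8 -1.   0.6] t 15.37
```

View pics/t11.png

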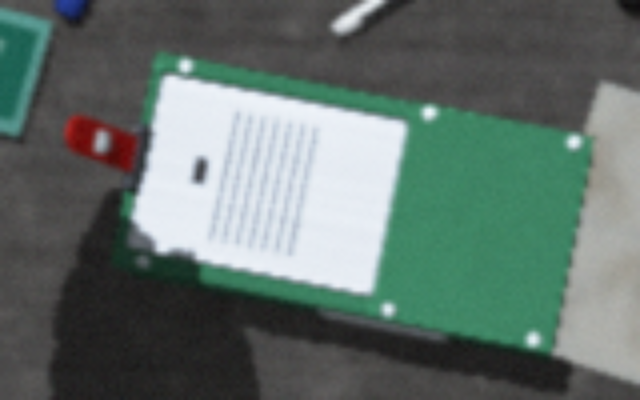

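View pics/s11.png

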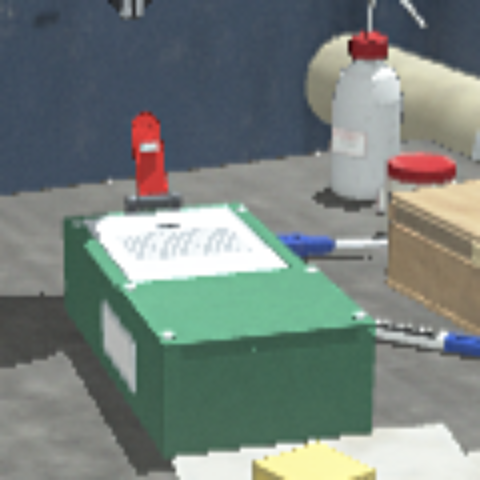

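The shutter covers the whole window in both views. Now come down behind the latch and push it toward -y.

Call:
{"name": "send_rows", "arguments": {"series": "0 0.003 0 0 30 -2 0;0 0.003 0 0 60 -2 0;0 0.003 0 0 82 -2 0;0 0.003 0 0 82 -2 0;0 0.003 0 0 82 -10 0;0 0.003 0 0 82 -18 0;0 0.003 0 0 82 -25 0;0 0.003 0 0 82 -32 0;0 0.003 0 0 82 -39 0;0 0.003 0 0 82 -46 0;0 0.003 0 0 82 -53 0;0 0.003 0 0 82 -60 0;0 0.003 0 0 82 -66 0;0 0.003 0 0 82 -70 0;0 0.003 0 0 82 -70 0"}}

```text
clock: 16.72
position: [0.5698, 0.1649, 0.1261]
tool_rot: [-1.571, 0.0, -0.176]
force: [0.1, 0.2, -0.1]
grip_width: 0.0
```

Run:
```python
from h import *
go((0,.091,.09))
b=cams.grab_frame("side")[:,:,::-1]
cv2.imwrite("pics/s12.png",cv2.resize(b[160:280,270:390],None,fx=4,fy=4))
```

```text
turn [ 0.    -0.004 -0.   ] shift mm [ -0.8  36.1 -36.5] own now [  1.  127.5 126.1] F own [ 0.1  0.2 -0.1] t 16.72
```

View pics/s12.png

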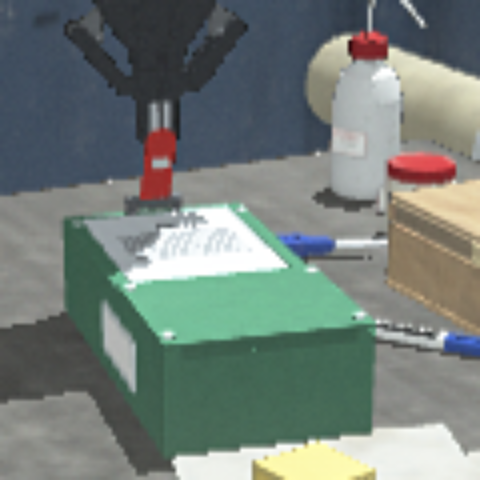

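The latch is past vertical, in front of the fingers. Follow the arc down.

Call:
{"name": "send_rows", "arguments": {"series": "0 0 0 0 2 -6 0;0 0 0 0 5 -12 0;0 0 0 0 9 -18 0;0 0 0 0 14 -25 0;0 0 0 0 19 -30 0;0 0 0 0 24 -34 0;0 0 0 0 28 -36 0;0 0 0 0 31 -37 0;0 0 0 0 33 -37 0;0 0 0 0 35 -37 0;0 0 0 0 35 -37 0"}}

```text
clock: 17.68
position: [0.5633, 0.1297, 0.0908]
tool_rot: [-1.571, 0.0, -0.175]
force: [0.4, -0.3, -0.1]
grip_width: -0.0002
```

Run:
```python
from h import *
go((0,.091,.09))
b=cams.grab_frame("side")[:,:,::-1]
cv2.imwrite("pics/s13.png",cv2.resize(b[160:280,270:390],None,fx=4,fy=4))
```

```text
turn [ 0.    -0.003 -0.   ] shift mm [-0.6  0.8 -0.7] own now [ 0.6 91.7 90.8] F own [ 0.4 -0.2 -0.1] t 17.68
```

View pics/s13.png

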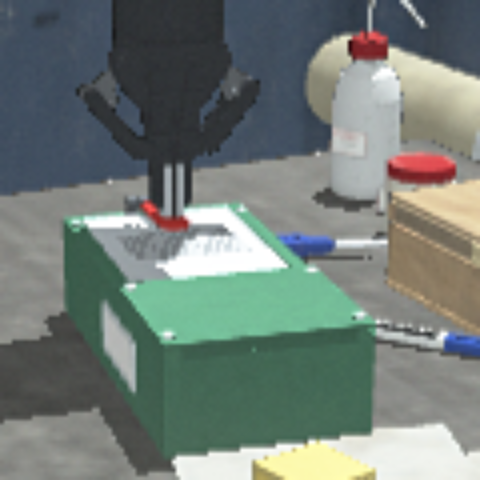

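Call:
{"name": "send_rows", "arguments": {"series": "0 0 0 0 1 0 0;0 0 0 0 2 0 0;0 0 0 0 3 0 0;0 0 0 0 3 0 0;0 0 0 0 3 0 0"}}

```text
clock: 18.15
position: [0.5638, 0.1297, 0.0895]
tool_rot: [-1.57, -0.001, -0.175]
force: [-6.9, -1.7, 26.7]
grip_width: -0.0001
```

Hard stop at fingertip height ~78.5 mm, so the latch is down. Lift off and check.

Call:
{"name": "send_rows", "arguments": {"series": "0 0 0 0 0 0 0;0 0 0 0 -20 0 0;0 0 0 0 -60 0 0;0 0 0 0 -100 0 0;0 0 0 0 -140 -20 0;0 0 0 0 -170 -50 0;0 0 0 0 -180 -80 0;0 0 0 0 -180 -90 0;0 0 0 0 -180 -90 0"}}

```text
clock: 18.9
position: [0.5476, 0.0381, 0.2693]
tool_rot: [-1.57, -0.002, -0.179]
force: [-0.6, 0.3, -0.7]
grip_width: 0.0002
```

Run:
```python
from h import *
import pickle
go((0,.091,.09))
for n in("wrist","side","top"):
    c=cams.get_calibration(n)
    im=cams.grab_frame(n)[:,:,::-1]
    if n=="wrist":pickle.dump((c,im[:,:,::-1].copy()),open("w14.pkl","wb"))
    if n=="side": im=cv2.resize(im[160:300,270:470],None,fx=4,fy=4)
    if n=="top": im=cv2.resize(im[150:300,180:480],None,fx=2.6,fy=2.6)
    cv2.imwrite(f"pics/{n}14.png",im)
```

```text
turn [-0.001 -0.007  0.002] shift mm [ -1.8 179.4  92.1] own now [  0.8  -1.2 269.3] F own [-0.6  0.2 -0.7] t 18.9
```

View pics/wrist14.png

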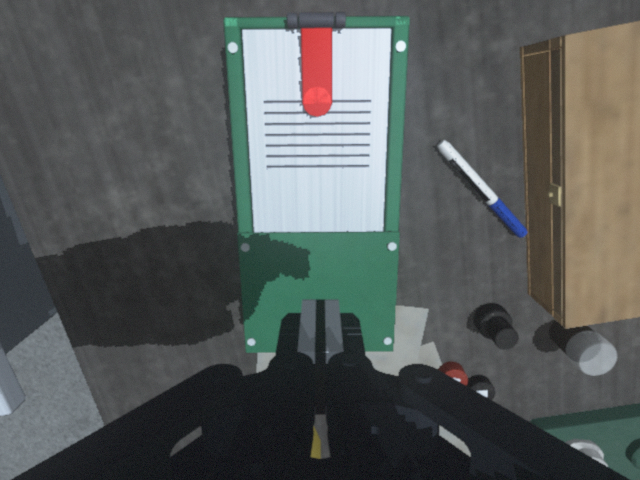

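View pics/side14.png

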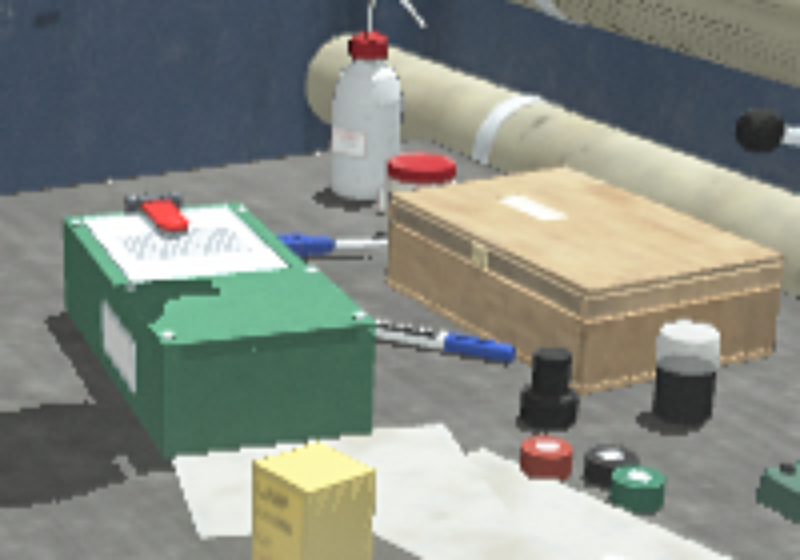

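View pics/top14.png

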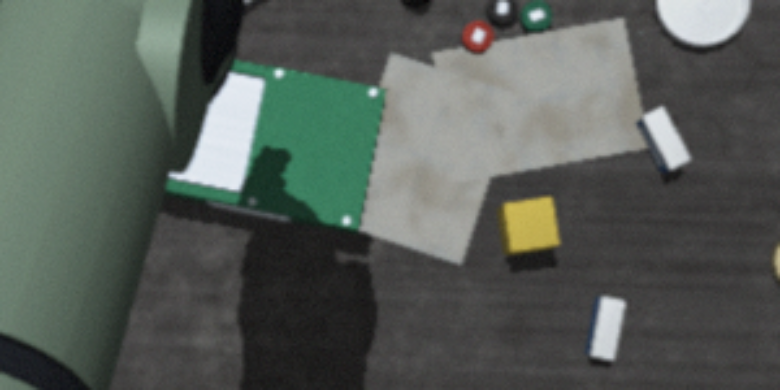

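The shutter covers the window, the latch lies along it (tip at (318,117)), and the yellow box is where it was. One numerical check of the shutter edge and latch tip.

Run:
```python
from h import *
import pickle
c,im=pickle.load(open("w14.pkl","rb"))
cv2.imwrite("pics/w14a.png",cv2.resize(im[5:130,215:420,::-1],None,fx=3.5,fy=3.5,interpolation=cv2.INTER_CUBIC))
for p in((243,28.5),(391,28.5)): print("shutter end",own(onz("wrist",p,.071,c)))
for p in((224,17.5),(408,17.5)): print("store end",own(onz("wrist",p,.071,c)))
for z in(.076,.08,.085): print("tip",own(onz("wrist",(318,117),z,c)), "len",.131-own(onz("wrist",(318,117),z,c))[1])
```

```text
shutter end [-0.0527924  0.1262993  0.071    ]
shutter end [0.05210223 0.12563472 0.071     ]
store end [-0.06570706  0.13338572  0.071     ]
store end [0.06375893 0.13257308 0.071     ]
tip [-0.00014394  0.06580712  0.076     ] len 0.06519288335866351
tip [-0.00013608  0.06594315  0.08      ] len 0.06505684510220086
tip [-0.00012625  0.0661132   0.085     ] len 0.06488679728162251
```

View pics/w14a.png

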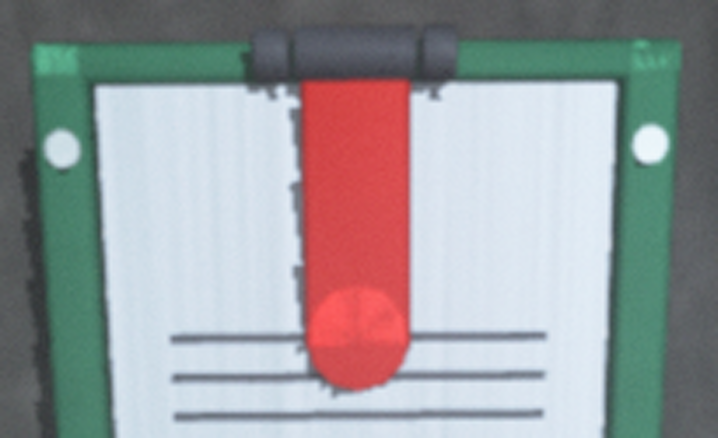

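The shutter meets the end wall (126–127 mm own y, home within the 1–2 mm measuring error). The latch spans its full 64–65 mm and lies flat with a thin shadow. Handing in.

Run:
```python
from h import *
s=monitor.observe();print(s["clock"],s["force"],abs(s["qd"]).max());print(bot.job_done())
```

```text
19.05 [-0.45913651 -0.02182437 -0.17001306] 0.010898340120345084
the job is handed in; nothing more can be done
None
```

The job is done and handed in at 19 s of the 61 s allowed; the hand-in gives no verdict, so these are my own checks. I stood the largest blue and white box upright in the store and let go of it. Then I dragged the shutter home with the closed fingertips, and after that swung the red latch down flat on it.

**Last checks**
- **Box:** it stood upright inside the opening when last seen before closing, 4 mm off centre in x and 7 mm in y. It is hidden under the shutter now.
- **Shutter:** it met a stop with 7.7 N, and its edge measures 126 mm against 127 mm, which is within the measuring error.
- **Latch:** it came down to a hard stop, and from above it shows its full length, 65 mm against 64 mm.
- **Yellow box:** it shows no shift in the before and after top pictures.
- **Robot:** it was touching nothing when I handed in.

**What did not go cleanly**
- While I lowered the slide box, the gripper's linkage touched something at the latch end, probably the hinge, with about 17 N. I moved 9 mm away before letting go. Afterwards the shutter was about 8 mm further open, and the latch had not moved.
- The final press on the latch reached 26.7 N through the fingertips, which is below the 40 N limit.

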